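# Switch on the bench and hold the meter's test button

## Task

Power up the test bench with closed fingertips, gripping nothing, and check it on the meter: on the switch panel press the white-dotted end of the green rocker fully down, then the white-dotted end of the red rocker fully down, and then press the meter's yellow test button fully down and finish while still holding it down. Leave the blue rocker off, do not lift or shove the meter, and leave everything else on the bench alone.

Things in the scene. Friction and masses are not known exactly. Their poses are not given: they have to be found in the camera images.
- panel: fixed light grey switch panel, 140 (x) x 290 (y) x 45 mm high; origin under its centre. Three rocker switches stand in a row along its y on its top, 85 mm apart, each in a flat black surround (76 x 46 mm), in any colour order. Its -x side faces the robot (within 0.3 rad of yaw). It may stand left or right of the meter.
- green_dot (a point): centre of the white dot on the ON end of the green rocker (power switch), on the paddle's upper face; moves with it. Paddle 60 (panel x) x 32 x 8 mm, pivoted at mid-length, 23 mm from the dot towards panel +x. The dot end is nearer the robot; off, it stands raised, 67 mm above the bench; pressed straight down it sinks about 7 mm to its stop (tilt 0.16 rad either way).
- green_rocker (a joint): angle of the green rocker, rad: 0 = off (dot end up), 0.32 = fully on (dot end down on its stop). No spring: stiff pivot, 2 to 6 N at the dot end moves it, and it stays where it is left.
- red_dot (a point): centre of the white dot on the ON end of the red rocker (output switch), on the paddle's upper face; moves with it. Paddle 60 (panel x) x 32 x 8 mm, pivoted at mid-length, 23 mm from the dot towards panel +x. The dot end is nearer the robot; off, it stands raised, 67 mm above the bench; pressed straight down it sinks about 7 mm to its stop (tilt 0.16 rad either way).
- red_rocker (a joint): angle of the red rocker, rad: 0 = off (dot end up), 0.32 = fully on (dot end down on its stop). No spring: stiff pivot, 2 to 6 N at the dot end moves it, and it stays where it is left.
- blue_dot (a point): centre of the white dot on the ON end of the blue rocker (auxiliary switch, leave off), on the paddle's upper face; moves with it. Paddle 60 (panel x) x 32 x 8 mm, pivoted at mid-length, 23 mm from the dot towards panel +x. The dot end is nearer the robot; off, it stands raised, 67 mm above the bench; pressed straight down it sinks about 7 mm to its stop (tilt 0.16 rad either way).
- blue_rocker (a joint): angle of the blue rocker, rad: 0 = off (dot end up), 0.32 = fully on (dot end down on its stop). No spring: stiff pivot, 2 to 6 N at the dot end moves it, and it stays where it is left.
- meter: loose dark analogue meter, 150 (x) x 100 (y) x 40 mm, 0.4 to 0.7 kg, lying face up; cream dial on its far (+x) half, low black selector in the middle, yellow test button on the near half; origin under its centre
- meter_test_top (a point): centre of the top face of the round yellow test button (28 mm across, in a 44 mm grey collar 10 mm lower) on the meter, 62 mm above the bench when up; it moves with the button and is pressed straight down
- meter_test (a joint): travel of the yellow test button, m: 0 = up, 0.006 = fully down; sprung, about 1.2 N to start and 4 N to hold fully down
- adapter_a: loose black plug adapter with brass tip, 16 mm across, 32 mm tall, standing on the panel's top near its far edge; origin at its foot; leave alone
- adapter_b: second plug adapter, same as the first, other side of the panel's far edge; origin at its foot; leave alone
- bottle: loose clear bottle with red cap, 64 mm across, 180 mm tall, beyond the gap between panel and meter; origin at its foot; leave alone
- jar: loose small glass jar with steel lid, 48 mm across, 50 mm tall, far left; origin at its foot; leave alone
- screwdriver: loose orange-handled screwdriver, 170 mm long, lying near the robot on the right; origin at its underside, mid-length; leave alone
- calculator: loose grey calculator, 120 x 70 x 12 mm, lying near the robot on the left; origin under its centre; leave alone
- marker: loose white marker pen with dark blue cap, about 120 mm long and 13 mm thick, lying just beyond the meter; origin at its underside, near mid-length; leave alone
Things that resemble listed ones, but are neither listed nor needed, are in the scene too. There is more than one size of the meter; the one meant has the size given above.

How it is judged:
By the outcome, as a careful person would: the job done as asked, in the order asked, and still so for the second after the job is handed in, while the arm keeps its last pose, push and grip.
It also fails if it takes over 45 s, if anything falls off the work surface, if the arm or the gripper's body presses on something with over 40 N, if the wrist force passes 120 N, or if a joint passes its speed limit or range.

## Robot

A 7-joint arm with a two-finger parallel gripper is mounted at the origin on the work surface. World frame = base frame: x ahead of the robot, y to its left, z up, the work surface at z = 0. Lengths are in m, angles in rad, forces in N, time in s.
With the tool pointing down it reaches from about 0.4 to 0.85 m from the base axis. Payload 10.4 kg.
Tool frame: the origin (TCP) lies at the very end of the fingers, on their centre line; the grasp point (between the pads) lies 19 mm behind it; x points along the fingers, z is the direction in which the jaws open and shut, and the axes are right-handed (so a half turn about x gives the same grasp; the last joint's range is limited). The gripper opens to 85 mm and grips with 20 to 120 N. Pads are 22 mm wide; open, the fingers measure 114 mm over their backs; the gripper's body (76 mm by 85 mm) begins 54 mm behind the grasp point. The pads swing forward as they close: fully open they stand 13 mm farther back than shut.
Start: joints at [-1.137, 0.332, -0.065, 1.46, 0.022, 1.35, -0.088], TCP at [0.276, 0.561, 0.194] pointing down, gripper open.
Joint ranges: [-2.6, 2.6], [-0.5, 2.12], [-1.47, 1.34], [0.16, 2.42], [-1.27, 4.41], [0.06, 2.06], [-2.6, 2.6]. Speed limits (rad/s): [2.22, 2.22, 2.79, 2.79, 3.14, 3.14, 3.14].

## Interface

Orientations are given as a unit quaternion [x, y, z, w].
In Python, from workcell import readout, camera, manip gives the robot as it stands.
- The arm moves only by the shell command python3 -m inch 'ROWS' [FORCE]. ROWS is JSON, a list of rows, each a list of 3 entries, a list of its own where there are three numbers: the turn, a rotation vector about the tool's x, y, z in degrees, then the shift along the tool's x, y, z in mm, then the closure, from 0 (fully open) to 1 (shut). In form: [[[wx, wy, wz], [dx, dy, dz], hand], ...]. A call has 1 to 10 rows; each row is the pose to reach, as a shift and turn from the pose measured when the call began, along the tool's axes at that moment; what a row does not reach only later rows make up. A row lasts 1/8 s, in which the tool goes at most 62.5 mm and 10.7 degrees, less where a joint would pass 70% of its speed; a pose out of reach is approached as far as the arm can. A call with a gripper value outside its range is refused whole. The fingers move at their own pace and stop on an object; FORCE is the grip in N (left out, the last holds). Time passes only in rows, so rows that repeat a pose let the fingers close. It gives the time, the measured TCP pose, the force and the opening at its end, in the units of the state.
- readout.get_obs(): the state, without advancing time (a new reading comes with each control period).
- camera(name): name is "side" or "top"; returns a dict with "pixels" (420x560x3 uint8, red, green, blue), "range_z" (420x560 float32, m along the optical axis (not along the pixel's ray), 0 where there is no reading), "intrinsics" (3x3 intrinsics, pixels), "extrinsics" (4x4, takes a point from world to camera coordinates). Camera axes: x right, y down, z forward; pixel columns grow to the right and rows downward; lengths in m; the calibration is good to about 2 mm. A picture is of the moment at which its call begins.
- manip.hand_in(): hands the job in, once; it reports no verdict.
The state is a dict: "clock": time; "joint_pos": joint angles; "joint_velocities": joint speeds; "tau": joint torques, N m; "position": TCP position; "ee_rot": TCP orientation; "ft_force": force on the tool from outside, world axes, zero at the start; "torque": the same for the moment, N m; "grip_width": opening from 0.0 (shut) to 1.0 (fully open).
Only numpy, scipy, OpenCV 4.12 (cv2) and the standard library are available. Lean on these libraries where they do the work, as an engineer would, in place of code of your own. Each camera call takes 0.05 s, during which the arm holds its last target.

## Working session

There is one attempt and no reset: what is moved stays moved. The work goes in short steps, Python scripts to look and compute and a shell command to move; the robot and the scene stay as the last step left them, time stands still between calls to the robot, and variables do not carry over. Pictures are saved under pics/ and viewed, and the job is handed in when it is done.

```bash
mkdir -p pics; ls; cat > h.py <<'E'
import numpy as np,cv2
from workcell import readout,camera,manip
def ray(c,u,v):
    K=c['intrinsics'];T=c['extrinsics'];R=T[:3,:3];o=-R.T@T[:3,3]
    d=R.T@np.linalg.inv(K)@np.array([u,v,1.]);return o,d
def onplane(c,u,v,z):
    o,d=ray(c,u,v);return o+d*(z-o[2])/d[2]
def depthpt(c,u,v):
    o,d=ray(c,u,v);return o+d*c['range_z'][int(round(v)),int(round(u))]
def save(c,n,crop=None,s=1):
    im=c['pixels'][:,:,::-1]
    if crop: im=im[crop[1]:crop[3],crop[0]:crop[2]]
    cv2.imwrite('pics/'+n,cv2.resize(im,None,fx=s,fy=s,interpolation=cv2.INTER_CUBIC))
E
python3 - <<'E'
from h import *
for n in('top','side'):
    c=camera(n);save(c,n+'0.png',s=1.4);np.savez(n+'0.npz',**c)
    print(n,ray(c,280,210))
o=readout.get_obs();print(o)
E
```

```text
pics
top (array([ 0.33097057, -0.01408875,  1.26778584]), array([ 0.16017529, -0.01305296, -0.98714428]))
side (array([ 0.26311585, -0.92454314,  0.81113766]), array([ 0.23221734,  0.74830766, -0.62145136]))
{'clock': 0.1, 'joint_pos': array([-1.13660995,  0.33279069, -0.06471817,  1.46084356,  0.02159988,
        1.34986311, -0.08848934]), 'joint_velocities': array([-0.00049096, -0.00380663, -0.0018332 , -0.00328738, -0.00089282,
       -0.00120528,  0.00111981]), 'tau': array([ 1.41982444e-03, -6.26746774e+01,  4.90331941e-02, -3.92433143e+01,
        1.63468241e-02,  6.96901683e-03, -1.09674096e-05]), 'position': array([0.27549946, 0.56059898, 0.19281336]), 'ee_rot': array([-0.37406326,  0.6005671 ,  0.37358338,  0.59985939]), 'ft_force': array([-0.97761675,  0.61136111, -0.35039717]), 'torque': array([ 0.02285291, -0.07542687, -0.00429128]), 'grip_width': 0.9968896636802829}
```

View pics/top0.png

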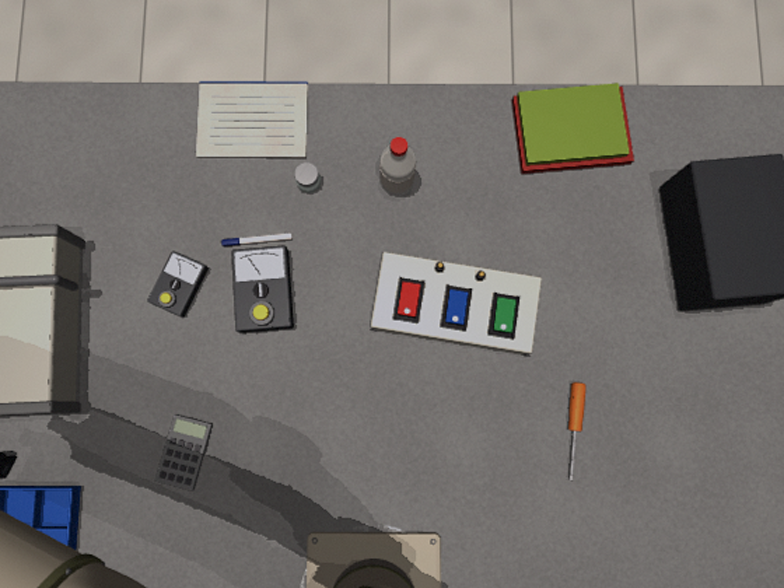

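View pics/side0.png

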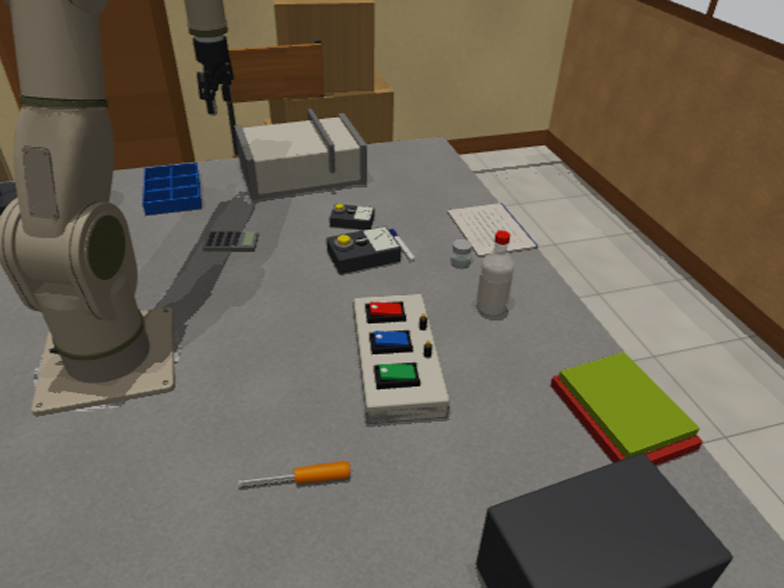

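The top view (1.4x) shows the panel on the right, with dots at about red (407,311), blue (455,319) and green (503,327). The large meter's button is at about (261,312), and a smaller decoy meter sits at (165,298). Next I'll measure all of these.

```bash
python3 - <<'E'
from h import *
C={n:dict(np.load(n+'0.npz')) for n in('top','side')}
seeds={'top':{'red':(407,311),'blue':(455,319),'green':(503,327),'btn':(261,312)},'side':{'red':(373,309),'blue':(378,341),'green':(383,373),'btn':(345,240)}}
P={}
for n,c in C.items():
    px=c['pixels'];hsv=cv2.cvtColor(px,cv2.COLOR_RGB2HSV)
    for k,(u,v) in seeds[n].items():
        u/=1.4;v/=1.4
        m=((hsv[...,0]>22)&(hsv[...,0]<35)&(hsv[...,1]>120)&(hsv[...,2]>90)) if k=='btn' else ((hsv[...,1]<110)&(hsv[...,2]>150))
        r=12 if k=='btn' else 5
        w=np.zeros(m.shape,bool);w[int(v)-r:int(v)+r+1,int(u)-r:int(u)+r+1]=1
        l,lab,st,ce=cv2.connectedComponentsWithStats((m&w).astype(np.uint8))
        if l<2: print(n,k,'none');continue
        i=1+np.argmax(st[1:,4]);cu,cv_=ce[i]
        P[n,k]=(cu,cv_)
        z=.062 if k=='btn' else .067
        print(n,k,ce[i].round(1),st[i],'plane',onplane(c,cu,cv_,z).round(4),'depth',depthpt(c,cu,cv_).round(4))
for k in seeds['top']:
    A=[];b=[]
    for n in C:
        if (n,k) not in P: break
        o,d=ray(C[n],*P[n,k]);d=d/np.linalg.norm(d);M=np.eye(3)-np.outer(d,d);A.append(M);b.append(M@o)
    else:
        print(k,'tri',np.linalg.solve(sum(A),sum(b)).round(4))
c=C['top']
# heightmap, meter/other sizes
H=np.array([[depthpt(c,u,v) for u in range(560)] for v in range(420)])
# tote
t=H[165:290,5:55].reshape(-1,3);print('tote z max',np.percentile(t[:,2],98),'y min',t[:,1].min(),'x',t[:,0].min(),t[:,0].max())
for nm,(u0,u1,v0,v1) in {'meter':(160,212,172,240),'panel':(262,390,177,255),'small':(103,150,176,228),'bottle':(265,305,95,145),'jar':(205,232,110,140)}.items():
    t=H[v0:v1,u0:u1].reshape(-1,3).astype(np.float32);q=t[(t[:,2]>(.03 if nm in('meter','panel') else .015))&(t[:,2]<.3)]
    rc=cv2.minAreaRect(q[:,:2].copy());print(nm,rc,'z',q[:,2].max())
E
```

```text
top red [290.4 221.7] [289 220   4   4  14] plane [ 0.4969 -0.0554  0.067 ] depth [ 0.4967 -0.0553  0.0683]
top blue [324.8 227.3] [323 225   5   5  18] plane [ 0.4836 -0.1395  0.067 ] depth [ 0.4833 -0.1392  0.0694]
top green [359.2 232.8] [357 231   5   4  13] plane [ 0.4706 -0.2228  0.067 ] depth [ 0.4704 -0.2225  0.0687]
top btn [185.9 222.5] [181 218  11  10  93] plane [0.4943 0.201  0.062 ] depth [0.4944 0.2012 0.0608]
side red [266. 215.] [261 215  11   1  11] plane [ 0.4983 -0.0399  0.067 ] depth [ 0.5051 -0.0141  0.0453]
side blue [270.5 239.5] [269 239   4   2   8] plane [ 0.4842 -0.1381  0.067 ] depth [ 0.4832 -0.1415  0.0702]
side green [273.8 263.9] [272 263   5   3  12] plane [ 0.4692 -0.2233  0.067 ] depth [ 0.4693 -0.2231  0.0668]
side btn [245.  170.7] [241 168   9   7  53] plane [0.4923 0.1945 0.062 ] depth [0.4926 0.1958 0.0611]
red tri [ 0.4947 -0.0549  0.0796]
blue tri [ 0.4837 -0.1394  0.0682]
green tri [ 0.47   -0.2228  0.0664]
btn tri [0.4944 0.202  0.057 ]
tote z max 0.13759703217036268 y min -0.014088746393683453 x 0.33088329598587707 0.6552655432576171
meter ((0.5412921905517578, 0.2066780924797058), (0.15114304423332214, 0.10112065076828003), 5.613785743713379) z 0.06895406
panel ((0.5164056420326233, -0.1442827433347702), (0.2906183898448944, 0.14132453501224518), 80.8466567993164) z 0.08234489
small ((0.5507615208625793, 0.3628290295600891), (0.07111091166734695, 0.10388471186161041), 66.7987289428711) z 0.050386194
bottle ((0.7520169019699097, -0.03829817846417427), (0.06356237083673477, 0.059325121343135834), 87.65128326416016) z 0.18545961
jar ((0.7500092387199402, 0.12836477160453796), (0.044491082429885864, 0.045412030071020126), 89.01998901367188) z 0.056361135
```

```bash
python3 - <<'E'
from h import *
for n,cr in(('top',(90,160,400,270)),('side',(220,130,340,310))):
    c=dict(np.load(n+'0.npz'));save(c,n+'z.png',cr,2.5 if n=='top' else 3.3)
E
```

```text
(no output)
```

View pics/topz.png

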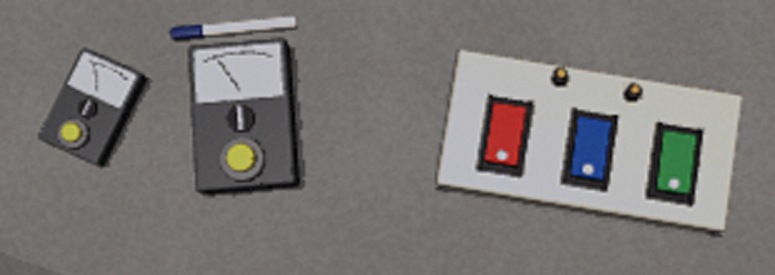

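```bash
cat >> h.py <<'E'
from scipy.spatial.transform import Rotation as Ro
def plan(target,yaw=None):
    o=readout.get_obs();R=Ro.from_quat(o['ee_rot']);p=o['position']
    # tool axes printed; desired: tool x down, tool z along world (cos yaw, sin yaw) or opposite
    print('t',o['clock'],'pos',p.round(4),'F',o['ft_force'].round(1),'w',round(o['grip_width'],3))
    print('shift mm',(R.inv().apply(np.array(target)-p)*1000).round(1))
    if yaw is not None:
        for s in(0,np.pi):
            z=np.array([np.cos(yaw+s),np.sin(yaw+s),0]);x=np.array([0,0,-1.]);D=Ro.from_matrix(np.c_[x,np.cross(z,x),z])
            print('turn deg',(R.inv()*D).as_rotvec(degrees=True).round(2))
E
python3 - <<'E'
from h import *
print(Ro.from_quat(readout.get_obs()['ee_rot']).as_matrix().round(3))
plan([.49,.10,.2],-.155);plan([.49,.10,.2],-.155+np.pi/2);plan([.4706,-.2228,.13])
E
```

```text
[[-0.    -0.897  0.441]
 [-0.001  0.441  0.897]
 [-1.    -0.    -0.001]]
t 0.1 pos [0.2755 0.5606 0.1928] F [-1.   0.6 -0.4] w 0.997
shift mm [  -6.8 -395.6 -318.8]
turn deg [ 7.271e+01 -6.000e-02  5.000e-02]
turn deg [-1.0729e+02 -5.0000e-02 -6.0000e-02]
t 0.1 pos [0.2755 0.5606 0.1928] F [-1.   0.6 -0.4] w 0.997
shift mm [  -6.8 -395.6 -318.8]
turn deg [-1.729e+01 -7.000e-02 -1.000e-02]
turn deg [ 1.6271e+02 -1.0000e-02  1.0000e-01]
t 0.1 pos [0.2755 0.5606 0.1928] F [-1.   0.6 -0.4] w 0.997
shift mm [  63.6 -520.6 -617. ]
```

The zoomed view confirms the dot ends face the robot, and the dot spacings (85.1 and 84.3 mm) match the stated 85 mm. I'll shut the fingers and travel high, clear of the tote.

```bash
python3 -m inch '[[[0,0,0],[-20,0,0],1],[[-4,0,0],[-20,-40,-32],1],[[-8,0,0],[-20,-90,-72],1],[[-12,0,0],[-20,-138,-111],1],[[-17,0,0],[-20,-186,-150],1],[[-17.3,0,0],[-20,-234,-189],1],[[-17.3,0,0],[-20,-282,-227],1],[[-17.3,0,0],[-20,-330,-266],1],[[-17.3,0,0],[-20,-380,-306],1],[[-17.3,0,0],[-10,-395,-319],1]]' 40
python3 - <<'E'
from h import *
plan([.4706,-.2228,.12],-.155+np.pi/2)
E
```

```text
clock: 1.35
position: [0.4907, 0.0959, 0.2036]
ee_rot: [-0.459, 0.539, 0.458, 0.538]
ft_force: [1.0, 1.2, -0.2]
grip_width: 0.002
t 1.35 pos [0.4907 0.0959 0.2036] F [ 1.   1.2 -0.2] w 0.002
shift mm [  84.1  -30.9 -317.7]
turn deg [-0.3  -0.08  0.06]
turn deg [1.797e+02 1.000e-01 1.200e-01]
```

```bash
python3 -m inch '[[[-0.3,0,0],[0,-6,-55],1],[[-0.3,0,0],[0,-12,-110],1],[[-0.3,0,0],[20,-17,-165],1],[[-0.3,0,0],[40,-22,-220],1],[[-0.3,0,0],[60,-27,-275],1],[[-0.3,0,0],[80,-29,-318],1],[[-0.3,0,0],[84,-29,-318],1],[[-0.3,0,0],[84,-29,-318],1]]'
python3 - <<'E'
from h import *
plan([.4706,-.2228,.067],-.155+np.pi/2)
for n in('top','side'):
    c=camera(n);save(c,n+'1.png',(240,120,440,290) if n=='top' else (190,100,400,310),3 if n=='top' else 2.8)
E
```

```text
clock: 2.35
position: [0.4686, -0.222, 0.1197]
ee_rot: [-0.46, 0.537, 0.46, 0.537]
ft_force: [0.6, 0.2, 0.6]
grip_width: 0.0
t 2.35 pos [ 0.4686 -0.222   0.1197] F [0.6 0.2 0.6] w 0.0
shift mm [52.7 -2.1 -0.4]
turn deg [ 0.02 -0.06  0.  ]
turn deg [-1.7998e+02 -0.0000e+00 -9.0000e-02]
```

View pics/top1.png

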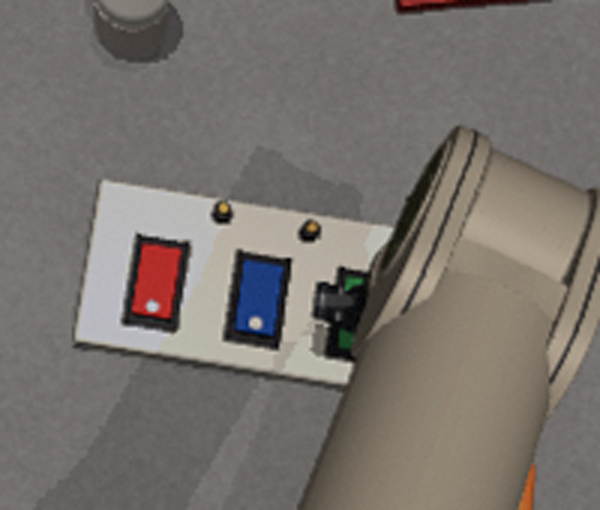

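View pics/side1.png

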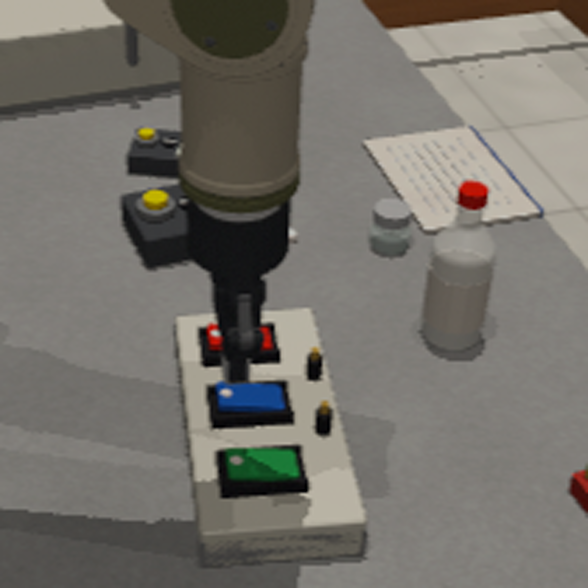

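```bash
python3 - <<'E'
from h import *
p=readout.get_obs()['position']
for n,(x0,y0,s) in {'top':(240,120,3),'side':(190,100,2.8)}.items():
    c=dict(np.load(n+'0.npz'))
    for q in (p,p+[0,0,.05]):
        h=c['extrinsics'][:3]@np.r_[q,1];u=c['intrinsics']@h;u=u[:2]/u[2];print(n,u,(u-[x0,y0])*s)
E
```

```text
top [362.51196809 230.68443308] [367.53590427 332.05329924]
top [366.50419996 228.01635242] [379.51259987 324.04905727]
side [273.96627443 247.04238497] [235.10556841 411.71867792]
side [274.28054683 230.73700277] [235.98553111 366.06360775]
```

```bash
python3 - <<'E'
from h import *
c=camera('side');save(c,'side2.png',(250,195,300,275),7)
for v in range(214,252,2):
    print(v,[tuple(depthpt(c,u,v).round(3)) for u in (270,274,278)])
E
```

```text
214 [(np.float64(0.456), np.float64(-0.234), np.float64(0.231)), (np.float64(0.461), np.float64(-0.246), np.float64(0.239)), (np.float64(0.462), np.float64(-0.269), np.float64(0.257))]
216 [(np.float64(0.455), np.float64(-0.235), np.float64(0.226)), (np.float64(0.457), np.float64(-0.258), np.float64(0.244)), (np.float64(0.462), np.float64(-0.27), np.float64(0.253))]
218 [(np.float64(0.456), np.float64(-0.234), np.float64(0.22)), (np.float64(0.453), np.float64(-0.274), np.float64(0.253)), (np.float64(0.46), np.float64(-0.276), np.float64(0.253))]
220 [(np.float64(0.456), np.float64(-0.233), np.float64(0.214)), (np.float64(0.453), np.float64(-0.275), np.float64(0.248)), (np.float64(0.459), np.float64(-0.281), np.float64(0.252))]
222 [(np.float64(0.451), np.float64(-0.251), np.float64(0.224)), (np.float64(0.452), np.float64(-0.278), np.float64(0.246)), (np.float64(0.459), np.float64(-0.281), np.float64(0.246))]
224 [(np.float64(0.451), np.float64(-0.252), np.float64(0.219)), (np.float64(0.452), np.float64(-0.276), np.float64(0.239)), (np.float64(0.461), np.float64(-0.275), np.float64(0.
[... 1703 characters left out ...]
0.154), np.float64(0.067)), (np.float64(0.489), np.float64(-0.156), np.float64(0.066)), (np.float64(0.499), np.float64(-0.157), np.float64(0.065))]
246 [(np.float64(0.478), np.float64(-0.157), np.float64(0.064)), (np.float64(0.489), np.float64(-0.156), np.float64(0.06)), (np.float64(0.498), np.float64(-0.158), np.float64(0.059))]
248 [(np.float64(0.477), np.float64(-0.161), np.float64(0.06)), (np.float64(0.488), np.float64(-0.158), np.float64(0.055)), (np.float64(0.497), np.float64(-0.162), np.float64(0.056))]
250 [(np.float64(0.476), np.float64(-0.163), np.float64(0.055)), (np.float64(0.487), np.float64(-0.163), np.float64(0.053)), (np.float64(0.497), np.float64(-0.165), np.float64(0.052))]
```

View pics/side2.png

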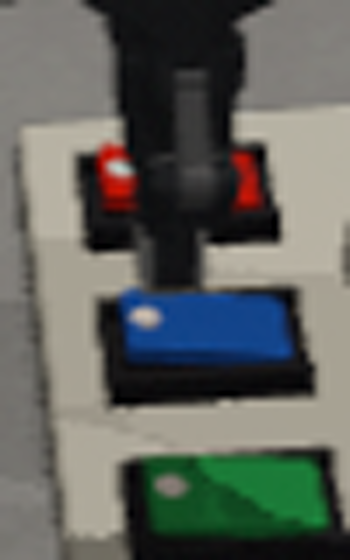

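The rendered fingertips end at z≈0.157, but the state reports the TCP at 0.120. Laterally they agree. I'll go down in steps and let the force and the pictures show where contact really is.

```bash
python3 -m inch '[[[0,0,0],[20,0,0],1],[[0,0,0],[38,0,0],1],[[0,0,0],[44,0,0],1],[[0,0,0],[44,0,0],1]]'
python3 - <<'E'
from h import *
plan([.4686,-.2228,.067])
c=camera('side');save(c,'side3.png',(240,190,310,280),6)
for v in range(232,268,2):
    print(v,[tuple(depthpt(c,u,v).round(3).tolist()) for u in (270,274,278)])
E
```

```text
clock: 3.0
position: [0.4693, -0.2214, 0.0763]
ee_rot: [-0.461, 0.537, 0.46, 0.537]
ft_force: [0.3, -0.2, 0.2]
grip_width: -0.003
t 3.0 pos [ 0.4693 -0.2214  0.0763] F [ 0.3 -0.2  0.2] w -0.003
shift mm [ 9.3  0.5 -1.4]
232 [(0.456, -0.235, 0.182), (0.457, -0.261, 0.203), (0.462, -0.273, 0.212)]
234 [(0.456, -0.232, 0.173), (0.454, -0.272, 0.208), (0.462, -0.276, 0.209)]
236 [(0.456, -0.235, 0.169), (0.453, -0.277, 0.207), (0.461, -0.28, 0.207)]
238 [(0.451, -0.253, 0.18), (0.452, -0.279, 0.203), (0.46, -0.28, 0.202)]
240 [(0.45, -0.255, 0.177), (0.453, -0.276, 0.195), (0.462, -0.274, 0.191)]
242 [(0.45, -0.256, 0.171), (0.46, -0.252, 0.166), (0.469, -0.254, 0.165)]
244 [(0.458, -0.226, 0.137), (0.466, -0.234, 0.142), (0.477, -0.228, 0.134)]
246 [(0.459, -0.226, 0.13), (0.466, -0.234, 0.136), (0.477, -0.227, 0.127)]
248 [(0.459, -0.226, 0.124), (0.467, -0.23, 0.125), (0.477, -0.229, 0.122)]
250 [(0.459, -0.223, 0.115), (0.466, -0.232, 0.121), (0.497, -0.162, 0.05)]
252 [(0.477, -0.162, 0.047), (0.486, -0.164, 0.047), (0.496, -0.167, 0.047)]
254 [(0.475, -0.168, 0.046), (0.484, -0.173, 0.048), (0.494, -0.174, 0.047)]
256 [(0.473, -0.174, 0.045), (0.483, -0.177, 0.046), (0.492, -0.18, 0.047)]
258 [(0.472, -0.181, 0.045), (0.481, -0.184, 0.046), (0.491, -0.185, 0.045)]
260 [(0.464, -0.208, 0.066), (0.473, -0.21, 0.066), (0.483, -0.213, 0.066)]
262 [(0.463, -0.21, 0.062), (0.472, -0.215, 0.065), (0.482, -0.217, 0.064)]
264 [(0.462, -0.215, 0.06), (0.47, -0.223, 0.066), (0.48, -0.223, 0.063)]
266 [(0.462, -0.214, 0.052), (0.468, -0.231, 0.068), (0.477, -0.232, 0.066)]
```

View pics/side3.png

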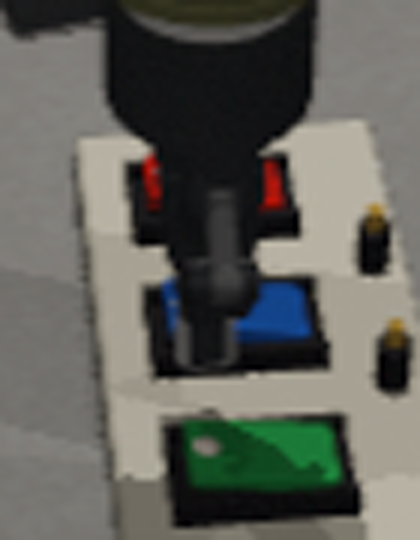

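```bash
python3 -m inch '[[[0,0,0],[4,0,-1],1],[[0,0,0],[8,0,-1],1],[[0,0,0],[12,0,-1],1],[[0,0,0],[12,0,-1],1]]'
python3 - <<'E'
from h import *
plan([.4686,-.2228,.067])
c=camera('side');save(c,'side4.png',(240,190,310,280),6)
E
```

```text
clock: 3.55
position: [0.4692, -0.2226, 0.0644]
ee_rot: [-0.461, 0.537, 0.46, 0.537]
ft_force: [0.1, 0.0, 0.2]
grip_width: -0.003
t 3.55 pos [ 0.4692 -0.2226  0.0644] F [0.1 0.  0.2] w -0.003
shift mm [-2.6  0.6 -0.3]
```

View pics/side4.png

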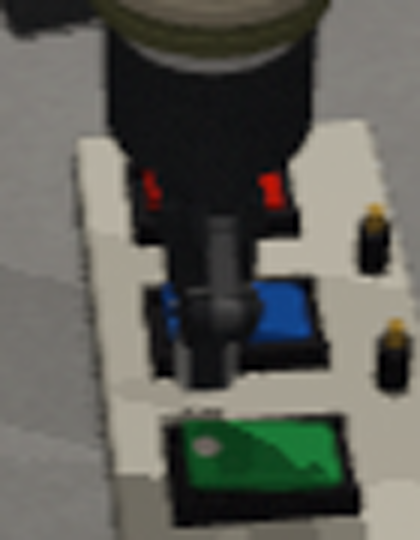

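There's no contact at a reported z of 0.064, which fits the real tips being about 37 mm higher. I'll keep going down carefully.

```bash
python3 -m inch '[[[0,0,0],[6,0,0],1],[[0,0,0],[12,0,0],1],[[0,0,0],[18,0,0],1],[[0,0,0],[24,0,0],1],[[0,0,0],[24,0,0],1]]'
python3 - <<'E'
from h import *
plan([.4686,-.2228,.03])
c=camera('side');save(c,'side5.png',(240,190,310,280),6)
for v in range(248,266,1):
    print(v,[tuple(depthpt(c,u,v).round(3).tolist()) for u in (270,274,278)])
E
```

```text
clock: 4.22
position: [0.4691, -0.2226, 0.0401]
ee_rot: [-0.461, 0.537, 0.46, 0.537]
ft_force: [-0.3, 0.1, 0.3]
grip_width: 0.001
t 4.225 pos [ 0.4691 -0.2226  0.0401] F [-0.3  0.1  0.3] w 0.001
shift mm [10.1  0.4 -0.3]
248 [(0.456, -0.237, 0.135), (0.453, -0.277, 0.172), (0.462, -0.277, 0.17)]
249 [(0.45, -0.258, 0.153), (0.453, -0.278, 0.171), (0.461, -0.282, 0.172)]
250 [(0.449, -0.26, 0.151), (0.453, -0.279, 0.168), (0.461, -0.28, 0.167)]
251 [(0.45, -0.256, 0.144), (0.452, -0.282, 0.169), (0.46, -0.284, 0.168)]
252 [(0.449, -0.26, 0.145), (0.452, -0.281, 0.164), (0.46, -0.284, 0.165)]
253 [(0.45, -0.258, 0.14), (0.454, -0.275, 0.155), (0.464, -0.272, 0.15)]
254 [(0.449, -0.259, 0.139), (0.457, -0.265, 0.142), (0.469, -0.254, 0.129)]
255 [(0.451, -0.255, 0.131), (0.467, -0.231, 0.105), (0.477, -0.231, 0.102)]
256 [(0.458, -0.23, 0.102), (0.465, -0.237, 0.107), (0.477, -0.231, 0.099)]
257 [(0.459, -0.226, 0.096), (0.466, -0.234, 0.101), (0.477, -0.229, 0.093)]
258 [(0.458, -0.229, 0.095), (0.466, -0.234, 0.098), (0.491, -0.185, 0.044)]
259 [(0.458, -0.23, 0.093), (0.468, -0.229, 0.089), (0.49, -0.188, 0.044)]
260 [(0.459, -0.226, 0.086), (0.467, -0.233, 0.09), (0.482, -0.213, 0.067)]
261 [(0.459, -0.227, 0.083), (0.466, -0.234, 0.088), (0.482, -0.217, 0.067)]
262 [(0.459, -0.228, 0.08), (0.468, -0.229, 0.079), (0.481, -0.218, 0.065)]
263 [(0.462, -0.214, 0.063), (0.47, -0.221, 0.067), (0.481, -0.22, 0.063)]
264 [(0.461, -0.219, 0.064), (0.469, -0.225, 0.068), (0.479, -0.226, 0.067)]
265 [(0.462, -0.214, 0.056), (0.47, -0.224, 0.064), (0.479, -0.227, 0.064)]
```

View pics/side5.png

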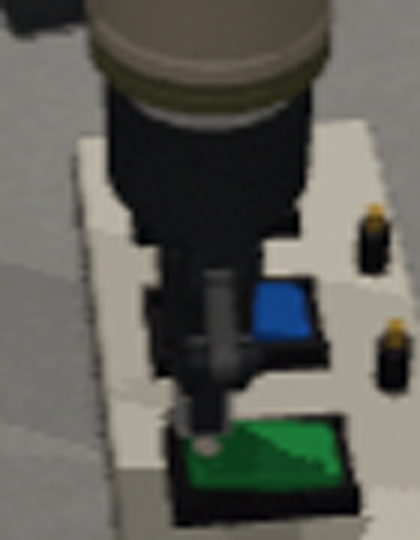

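```bash
python3 -m inch '[[[0,0,0],[4,0,0],1],[[0,0,0],[8,0,0],1],[[0,0,0],[11,0,0],1],[[0,0,0],[11,0,0],1]]'; python3 -m inch '[[[0,0,0],[2,0,0],1],[[0,0,0],[3,0,0],1],[[0,0,0],[3,0,0],1]]'
```

```text
clock: 4.78
position: [0.4691, -0.2227, 0.0292]
ee_rot: [-0.461, 0.537, 0.46, 0.537]
ft_force: [0.3, -0.7, 0.8]
grip_width: 0.002
clock: 5.15
position: [0.4691, -0.2227, 0.0261]
ee_rot: [-0.461, 0.537, 0.46, 0.537]
ft_force: [-0.4, 0.6, -0.2]
grip_width: -0.004
```

```bash
python3 -m inch '[[[0,0,0],[2,0,0],1],[[0,0,0],[3,0,0],1],[[0,0,0],[3,0,0],1]]'; python3 - <<'E'
from h import *
c=camera('side');save(c,'side6.png',(240,190,310,280),6)
for v in range(258,272,1):
    print(v,[tuple(depthpt(c,u,v).round(3).tolist()) for u in (270,274,278)])
E
```

```text
clock: 5.52
position: [0.469, -0.2227, 0.023]
ee_rot: [-0.461, 0.537, 0.46, 0.537]
ft_force: [-0.8, 0.6, 1.0]
grip_width: -0.003
258 [(0.449, -0.26, 0.127), (0.452, -0.282, 0.147), (0.462, -0.279, 0.142)]
259 [(0.449, -0.26, 0.124), (0.456, -0.268, 0.13), (0.465, -0.271, 0.13)]
260 [(0.449, -0.262, 0.123), (0.462, -0.25, 0.108), (0.47, -0.252, 0.108)]
261 [(0.459, -0.226, 0.082), (0.466, -0.235, 0.089), (0.483, -0.212, 0.062)]
262 [(0.458, -0.229, 0.082), (0.466, -0.236, 0.086), (0.482, -0.216, 0.063)]
263 [(0.458, -0.228, 0.078), (0.466, -0.235, 0.083), (0.481, -0.218, 0.062)]
264 [(0.459, -0.226, 0.072), (0.466, -0.235, 0.079), (0.48, -0.221, 0.062)]
265 [(0.459, -0.226, 0.069), (0.467, -0.234, 0.074), (0.479, -0.225, 0.063)]
266 [(0.459, -0.227, 0.066), (0.466, -0.236, 0.073), (0.478, -0.228, 0.062)]
267 [(0.458, -0.229, 0.066), (0.466, -0.235, 0.068), (0.478, -0.23, 0.061)]
268 [(0.461, -0.221, 0.053), (0.467, -0.232, 0.063), (0.476, -0.236, 0.064)]
269 [(0.46, -0.224, 0.053), (0.467, -0.234, 0.061), (0.476, -0.235, 0.059)]
270 [(0.459, -0.226, 0.051), (0.465, -0.239, 0.063), (0.475, -0.241, 0.062)]
271 [(0.459, -0.226, 0.048), (0.466, -0.238, 0.059), (0.476, -0.237, 0.055)]
```

View pics/side6.png

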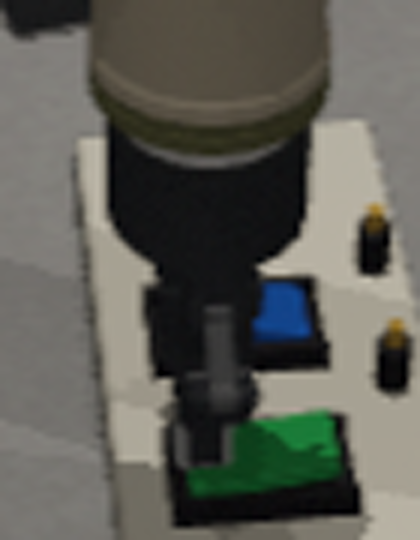

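```bash
python3 -m inch '[[[0,0,0],[2,0,0],1],[[0,0,0],[2,0,0],1]]';python3 -m inch '[[[0,0,0],[2,0,0],1],[[0,0,0],[2,0,0],1]]'; python3 - <<'E'
from h import *
o=readout.get_obs();print(o['ft_force'],o['tau'],o['position'])
c=camera('side');save(c,'side7.png',(240,190,310,280),6)
E
```

```text
clock: 5.82
position: [0.4692, -0.2228, 0.0222]
ee_rot: [-0.461, 0.537, 0.46, 0.537]
ft_force: [-7.6, 2.8, 19.3]
grip_width: -0.002
clock: 6.08
position: [0.4693, -0.2227, 0.022]
ee_rot: [-0.46, 0.536, 0.46, 0.537]
ft_force: [-13.4, 5.0, 30.6]
grip_width: -0.002
[-13.40001518   5.00006857  30.6311502 ] [-2.66156103e-01 -3.43962085e+01  4.82041329e+00 -2.89249545e+01
 -4.61725909e-01 -4.53952610e+00 -8.55330611e-03] [ 0.46931902 -0.22271696  0.02196247]
```

View pics/side7.png

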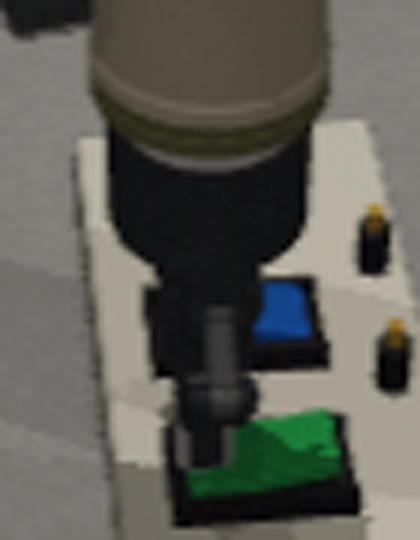

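There's a hard stop at a reported z of 0.022 with 30 N, and the picture shows the paddle tipped over, so green is on. I'll lift and move to red.

```bash
python3 -m inch '[[[0,0,0],[-20,0,0],1],[[0,0,0],[-58,0,0],1],[[0,0,0],[-58,0,0],1]]'; python3 - <<'E'
from h import *
plan([.4952,-.0551,.055],-.155+np.pi/2)
E
```

```text
clock: 6.5
position: [0.4712, -0.2235, 0.0824]
ee_rot: [-0.462, 0.535, 0.459, 0.539]
ft_force: [0.1, 0.3, -0.2]
grip_width: 0.003
t 6.5 pos [ 0.4712 -0.2235  0.0824] F [ 0.1  0.3 -0.2] w 0.003
shift mm [ 27.5   2.3 170. ]
turn deg [0.07 0.05 0.36]
turn deg [-1.7993e+02 -5.6000e-01  8.0000e-02]
```

```bash
python3 -m inch '[[[0,0,0.4],[0,1,55],1],[[0,0,0.4],[0,2,110],1],[[0,0,0.4],[0,2.3,168],1],[[0,0,0.4],[0,2.3,170],1],[[0,0,0.4],[20,2.3,170],1],[[0,0,0.4],[35,2.3,170],1],[[0,0,0.4],[40,2.3,170],1],[[0,0,0.4],[40,2.3,170],1]]'; python3 - <<'E'
from h import *
plan([.4952,-.0551,.022],-.155+np.pi/2)
for n in('top','side'):
    c=camera(n);save(c,n+'8.png',(240,120,440,290) if n=='top' else (225,170,325,290),3 if n=='top' else 5)
E
```

```text
clock: 7.5
position: [0.4951, -0.0556, 0.0423]
ee_rot: [-0.459, 0.537, 0.46, 0.537]
ft_force: [-0.1, 0.4, -0.1]
grip_width: 0.001
t 7.5 pos [ 0.4951 -0.0556  0.0423] F [-0.1  0.4 -0.1] w 0.001
shift mm [20.3 -0.1  0.5]
turn deg [ 0.03  0.03 -0.08]
turn deg [-1.7997e+02  1.2000e-01  4.0000e-02]
```

View pics/top8.png

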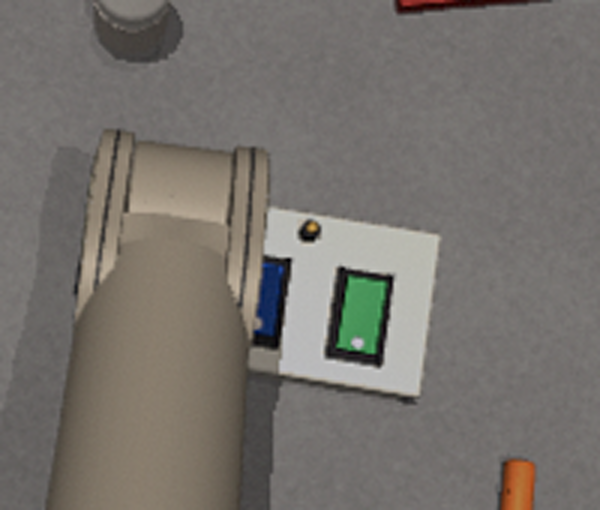

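View pics/side8.png

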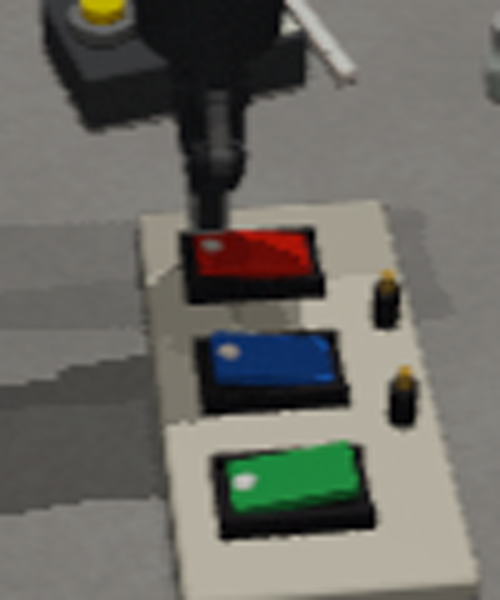

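The green rocker is tipped on, with its dot end low at (243,482), and blue is still off. The fingers are above the red dot, so I'll press red.

```bash
python3 -m inch '[[[0,0,0],[5,0,0.5],1],[[0,0,0],[10,0,0.5],1],[[0,0,0],[14,0,0.5],1],[[0,0,0],[17,0,0.5],1],[[0,0,0],[20,0,0.5],1],[[0,0,0],[20,0,0.5],1]]'; python3 -m inch '[[[0,0,0],[2,0,0],1],[[0,0,0],[2,0,0],1]]'
```

```text
clock: 8.35
position: [0.4955, -0.0549, 0.0228]
ee_rot: [-0.46, 0.537, 0.46, 0.537]
ft_force: [-1.0, 0.4, 0.9]
grip_width: 0.0
clock: 8.6
position: [0.4959, -0.0548, 0.0221]
ee_rot: [-0.459, 0.537, 0.46, 0.537]
ft_force: [-9.5, -0.1, 21.6]
grip_width: 0.002
```

```bash
python3 -m inch '[[[0,0,0],[1.5,0,0],1],[[0,0,0],[1.5,0,0],1]]'; python3 -m inch '[[[0,0,0],[-20,0,0],1],[[0,0,0],[-58,0,0],1],[[0,0,0],[-68,0,0],1],[[0,0,0],[-68,0,0],1]]'; python3 - <<'E'
from h import *
plan([.494,.2013,.055],-.155+np.pi/2)
E
```

```text
clock: 8.85
position: [0.4959, -0.0548, 0.0221]
ee_rot: [-0.459, 0.536, 0.461, 0.538]
ft_force: [-12.3, 1.1, 24.2]
grip_width: -0.003
clock: 9.35
position: [0.4964, -0.0549, 0.0903]
ee_rot: [-0.459, 0.536, 0.46, 0.538]
ft_force: [-0.1, -0.3, -1.3]
grip_width: 0.002
t 9.35 pos [ 0.4964 -0.0549  0.0903] F [-0.1 -0.3 -1.3] w 0.002
shift mm [ 36.1  41.9 252.6]
turn deg [0.02 0.19 0.05]
turn deg [-1.7998e+02 -8.0000e-02  3.0000e-01]
```

```bash
python3 -m inch '[[[0,0,0],[0,9,55],1],[[0,0,0],[0,18,110],1],[[0,0,0],[0,27,165],1],[[0,0,0],[0,36,220],1],[[0,0,0],[0,42,251],1],[[0,0,0],[0,42,252.6],1],[[0,0,0],[20,42,252.6],1],[[0,0,0],[36,42,252.6],1],[[0,0,0],[46,42,252.6],1],[[0,0,0],[46,42,252.6],1]]'; python3 - <<'E'
from h import *
plan([.494,.2013,.018],-.155+np.pi/2)
for n in('top','side'):
    c=camera(n);save(c,n+'9.png',(150,130,410,290) if n=='top' else (215,120,335,290),3 if n=='top' else 3.5)
    h=c['pixels']
E
```

```text
clock: 10.6
position: [0.4934, 0.2006, 0.0442]
ee_rot: [-0.459, 0.537, 0.46, 0.538]
ft_force: [0.6, 0.6, -0.9]
grip_width: -0.002
t 10.6 pos [0.4934 0.2006 0.0442] F [ 0.6  0.6 -0.9] w -0.002
shift mm [26.2 -0.5  0.7]
turn deg [-0.01  0.12 -0.02]
turn deg [ 1.7999e+02 -3.0000e-02 -1.9000e-01]
```

View pics/top9.png

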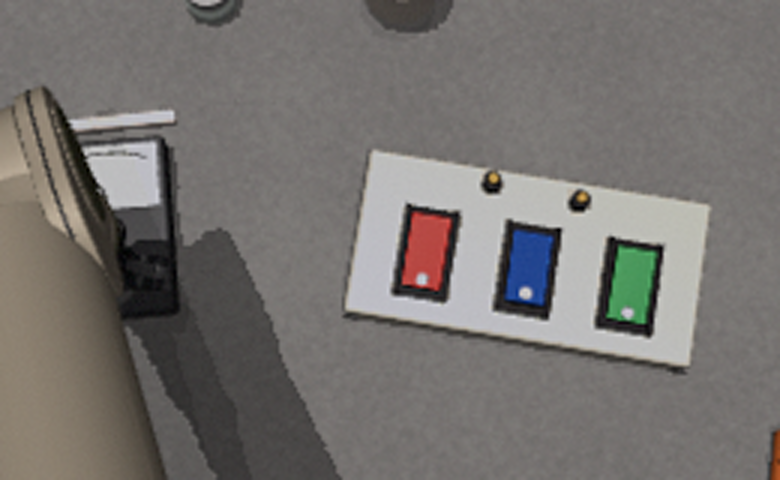

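View pics/side9.png

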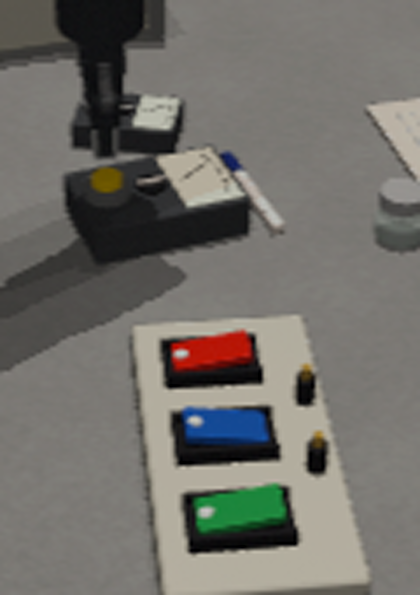

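Red and green are both tipped on and blue is off. I'll check the dot heights with depth, then press the button in small steps. The fingertip (105,150) is lined up above the yellow button (107,180).

```bash
python3 - <<'E'
from h import *
c=camera('top')
xa=np.array([.988,-.155])
import numpy as np
for k,p in {'red':(.4969,-.0554),'blue':(.4836,-.1395),'green':(.4706,-.2228)}.items():
    r=[]
    for s in(0,.023,.046):
        q=np.r_[np.array(p)+xa*s,.063,1];h=c['extrinsics'][:3]@q;u=c['intrinsics']@h;u=np.round(u[:2]/u[2]).astype(int)
        z=[depthpt(c,u[0]+i,u[1]+j)[2] for i in(-1,0,1) for j in(-1,0,1)];r.append(round(float(np.median(z)),4))
    print(k,r)
E
python3 -m inch '[[[0,0,0],[6,-0.5,0.7],1],[[0,0,0],[12,-0.5,0.7],1],[[0,0,0],[17,-0.5,0.7],1],[[0,0,0],[17,-0.5,0.7],1]]'
```

```text
red [0.0624, 0.0663, 0.0677]
blue [0.0676, 0.0642, 0.0577]
green [0.0604, 0.0651, 0.0666]
clock: 11.25
position: [0.4946, 0.2018, 0.028]
ee_rot: [-0.459, 0.536, 0.46, 0.538]
ft_force: [-0.3, -0.2, 0.8]
grip_width: 0.001
```

```bash
python3 -m inch '[[[0,0,0],[2,0,0],1],[[0,0,0],[4,0,0],1],[[0,0,0],[4,0,0],1]]';python3 -m inch '[[[0,0,0],[2,0,0],1],[[0,0,0],[2,0,0],1]]';python3 -m inch '[[[0,0,0],[2,0,0],1],[[0,0,0],[2,0,0],1]]';python3 -m inch '[[[0,0,0],[1.5,0,0],1],[[0,0,0],[1.5,0,0],1]]'
```

```text
clock: 11.62
position: [0.4946, 0.2019, 0.0241]
ee_rot: [-0.459, 0.536, 0.46, 0.538]
ft_force: [-0.6, -0.3, 0.5]
grip_width: -0.0
clock: 11.88
position: [0.4947, 0.2019, 0.0221]
ee_rot: [-0.459, 0.536, 0.46, 0.538]
ft_force: [-0.4, -0.3, 1.7]
grip_width: 0.0
clock: 12.12
position: [0.4948, 0.202, 0.0201]
ee_rot: [-0.459, 0.536, 0.46, 0.538]
ft_force: [-1.2, -0.3, 2.6]
grip_width: 0.001
clock: 12.38
position: [0.4948, 0.202, 0.0185]
ee_rot: [-0.459, 0.536, 0.46, 0.538]
ft_force: [-1.2, -0.5, 3.7]
grip_width: -0.006
```

```bash
python3 -m inch '[[[0,0,0],[1,0,0],1],[[0,0,0],[1,0,0],1]]';python3 -m inch '[[[0,0,0],[1,0,0],1],[[0,0,0],[1,0,0],1]]'
```

```text
clock: 12.62
position: [0.4948, 0.202, 0.0182]
ee_rot: [-0.459, 0.536, 0.46, 0.538]
ft_force: [-3.6, -1.7, 11.6]
grip_width: -0.001
clock: 12.88
position: [0.4949, 0.202, 0.0181]
ee_rot: [-0.459, 0.536, 0.46, 0.538]
ft_force: [-5.3, -2.5, 14.8]
grip_width: 0.001
```

```bash
python3 - <<'E'
from h import *
for i in range(6):
    c=camera('side')
plan([.4948,.202,.0182])
save(c,'side10.png',(215,120,335,290),3.5)
c=camera('top');plan([.4948,.202,.0182])
save(c,'top10.png',(100,130,410,290),2.5)
o=dict(np.load('top0.npz'))
t=lambda c:None
for c_ in(o,c):
    H=np.array([[depthpt(c_,u,v) for u in range(190,214)] for v in range(170,242)]).reshape(-1,3);q=H[(H[:,2]>.03)&(H[:,2]<.045)];print('meter visible right edge y',np.percentile(q[:,1],1).round(4),'xmax',np.percentile(q[:,0],99).round(4),'x min',q[:,0].min().round(4))
E
```

```text
t 13.175 pos [0.4949 0.202  0.0181] F [-5.7 -1.9 15.7] w 0.0
shift mm [-0.1  0.1  0. ]
t 13.225 pos [0.4948 0.202  0.0181] F [-5.3 -2.2 15. ] w -0.002
shift mm [-0.1  0.  -0. ]
meter visible right edge y 0.1522 xmax 0.6165 x min 0.4669
meter visible right edge y 0.152 xmax 0.6167 x min 0.4668
```

View pics/side10.png

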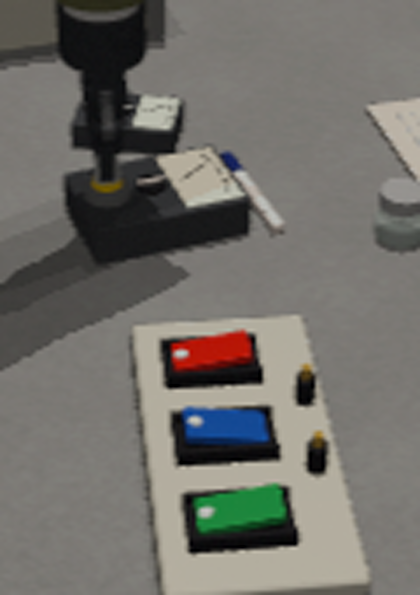

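The fingertip holds the button down at (105,188) with a steady 15 N on its stop. The meter hasn't moved, red and green are on, and blue is off. I'm handing in now.

```bash
python3 - <<'E'
from h import *
print(manip.hand_in())
E
```

```text
the job is handed in; nothing more can be done
None
```

I pressed green fully on, then red, both with the fingers shut. I then pressed the meter's yellow test button and handed in at about 13 s while still holding it down.

**Checks:**
- **Rockers:** green and red each reached a hard stop at the same height, with about 31 N on green and 24 N on red. Depth readings afterwards put their dots at about 60 mm (green) and 62 mm (red). Blue's dot read about 68 mm, so it is still off.
- **Test button:** the upward force rose to about 4 N as the button went down, then jumped at the stop. It held steady at about 15 N, with about 6 N sideways.
- **Meter:** its visible edges were within 0.3 mm of where they started. Nothing else was touched on purpose, and the final side picture shows the adapters, marker and jar in place.

**Disagreement:** the reported tool tip was about 38 mm below where the camera and the contacts put the real fingertips. I found the pressing heights by force and pictures instead, and sideways positions did agree.

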